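# Open a welder's respirator blower for a filter change

### The arm

A 6-joint arm with a two-finger parallel gripper is mounted at the origin on the work surface. World frame = base frame: x ahead of the robot, y to its left, z up, the work surface at z = 0. Lengths are in m, angles in rad, forces in N, time in s.
With the tool pointing down it reaches from about 0.25 to 0.775 m from the base axis. Payload 4 kg.
Tool frame: the origin (TCP) lies on the centre line of the jaws, within the pads' length; the fingertips stand 8 mm ahead of it and the grasp point (between the pads) lies 11 mm behind it; z points along the fingers, y is the direction in which the jaws open and shut (so a half turn about z gives the same grasp; the last joint's range is limited). The gripper opens to 94 mm and grips with 3 to 60 N. Pads are 16 mm wide; open, the fingers measure 119 mm over their backs; the gripper's body (75 mm by 177 mm) begins 78 mm behind the grasp point.
Start: joints at [1.089, 0.087, 1.371, -0, 1.684, -0.103], TCP at [0.203, 0.511, 0.214] pointing down, gripper open.
Joint ranges: [-3.1, 3.1], [-0.76, 2.03], [0.27, 2.55], [-1.08, 4.22], [0.17, 2.65], [-2.57, 2.57]. Speed limits (rad/s): [2.79, 2.79, 3.14, 3.14, 3.14, 3.14].

### API

Orientations are given as [roll, pitch, yaw] about the fixed x, y, z axes, in that order (R = Rz(yaw) Ry(pitch) Rx(roll)).
In Python, from bench import * gives the robot as it stands.
- The arm moves only by the tool step_arm, never from a script. Its argument "steps" is a list of rows, each an object of numbers: "jaw": the opening, from 0 (shut) to 1 (fully open); "tx", "ty", "tz": the shift along the tool's x, y, z in m; "ax", "ay", "az": the turn, a rotation vector about the tool's x, y, z in rad. In form: [{"jaw": .., "tx": .., "ty": .., "tz": .., "ax": .., "ay": .., "az": ..}, ...]. A call has 1 to 8 rows; each row is the pose to reach, as a shift and turn from the pose measured when the call began, along the tool's axes at that moment; what a row does not reach only later rows make up. A row lasts 1/10 s, in which the tool goes at most 50 mm and 8.59 degrees, less where a joint would pass 70% of its speed; a pose out of reach is approached as far as the arm can. A call with a gripper value outside its range is refused whole. The fingers move at their own pace and stop on an object; the grip force is fixed at half the most. Time passes only in rows, so rows that repeat a pose let the fingers close. It gives the time, the measured TCP pose, the force and the opening at its end, in the units of the state.
- get_obs(): the state, without advancing time (a new reading comes with each control period).
- snapshot(name): name is "scene" or "top" or "wrist"; returns (picture, depth): 400x640x3 uint8, red, green, blue; 400x640 float32, m along the optical axis (not along the pixel's ray), 0 where there is no reading.
- camera_model(name): a dict with "intrinsics" (3x3 intrinsics, pixels), "origin" and "orientation" of the camera in the world. Camera axes: x right, y down, z forward; pixel columns grow to the right and rows downward; lengths in m; the calibration is good to about 2 mm. A picture is of the moment at which its call begins: read the wrist's pose just before it. camera_model takes no time and is no camera call; for the wrist camera it gives the pose at the moment of the call.
- close_job(): hands the job in, once; it reports no verdict.
Trained networks look in the newest picture that a camera, given by its name, has taken for a name from the list of things; names that differ only in an ending like _2 or _b are one class to them, and where a whole thing is asked for, a point or a joint stands for the part that bears it (a point fixed in the world has none). Each returns a list of dicts, best first, with "confidence" (0 to 1); they miss things now and then, are a little off and sometimes report something else, mostly with a low value. They report only what shows in the picture. A call takes as long as a camera call. They do not tell look-alikes from the thing itself.
- silhouettes(camera, query): "pixels" (400x640 bool, what is visible of it) and "rect" ([left, top, right, bottom] in pixels, round what is visible of it).
The state is a dict: "time": time; "joint_positions": joint angles; "qvel": joint speeds; "joint_torque": joint torques, N m; "tool_pos": TCP position; "ee_rot": TCP orientation; "wrist_force": force on the tool from outside, world axes, zero at the start; "wrist_torque": the same for the moment, N m; "width": finger opening in m.
Only numpy, scipy, OpenCV 4.12 (cv2) and the standard library are available. Lean on these libraries where they do the work, as an engineer would, in place of code of your own. Each camera call takes 0.05 s, during which the arm holds its last target. There are 200 camera calls.

### The job

Open the respirator blower so its filter can be changed: press the yellow snap tab in gently until the front of the blue filter cover springs up, draw the cover forward by its rib until its rear lugs are out from under the fan hood, without prying on them, then lift it off and lay it down gently, rib up, in the metal tray. Do not force the tab, do not lift or tip the blower, and leave the other things on the bench alone.

Things in the scene. Friction and masses are not known exactly. Their poses are not given: they have to be found in the camera images.
- blower: Respirator blower lying loose on the bench, 1.1 kg, 215 mm long (x -100 to +115 mm), 140 wide. Origin on the bench; x from the tab end to the fan hood, z up. The grey filter half (x -100 to +50) has its rim at z 70 and is closed by the blue cover; the dark hood (x +50 to +115) is 100 mm high with a hose spigot to 123 mm.
- hood_back (a point): Middle of the blower's rear (hood) end at bench level, (115, 0, 0) mm in its frame. 2 to 32 mm behind it stands a steel angle, 50 mm high, fixed to the bench (not tracked): pushed along its +x the blower slides at 4 to 9 N until it meets that angle, and is then braced.
- tab_nose (a point): Front of the yellow tab's rounded nose at rest, (-119, 0, 40) mm in the blower's frame; nose 36 mm wide, z 34 to 46; free in front. Pressed along the blower's +x it flexes 4 mm, rising to 10 to 16 N, before its barb frees the cover; at 5 mm it meets its stop. It snaps above 25 N. Once the cover is up it may spring back: it does not catch again.
- cover: Blue filter cover, 160 g, plate 150 x 138 x 6 mm. Origin under the plate, 75 mm behind its front edge; x from front (latch) edge to rear, z up. Closed: at (-30, 0, 70) mm in the blower's frame, same axes. The front edge has a latch bar reaching 18 mm below the plate; laid on a flat floor it rests on the bar and its rear edge, sloping 0.12 rad.
- cover_edge (a point): Middle of the cover's front edge, upper face, (-75, 0, 6) mm in the cover's frame; z 76 to 79 mm while closed. When the tab lets go, two sprung pins push it up about 15 mm within 0.5 s and the cover stays sloping by 0.11 rad. While the front is down the cover cannot slide.
- cover_lugs (a point): Midway between the tips of the cover's two rear lugs, (92, 0, 3) mm in its frame. They reach 12 mm into pockets below the hood's overhang (2 mm of play): with the front up, draw the cover along the blower's -x until they are out (14 to 25 mm), then lift. Lifted sooner the cover is pried up on its lugs, which break if it slopes over 0.22 rad while they are in.
- cover_rib (a point): Middle of the top of the cover's grip rib, (0, 0, 26) mm in the cover's frame. The rib stands 20 mm above the plate, 60 mm long (x) and 22 mm wide (y).
- tray: Fixed shallow metal tray, 260 mm (x) by 210 mm (y), walls 16 mm high and 3 mm thick, floor 3 mm above the bench. Origin at its centre on the bench, z up. The cover fits with its sides parallel to the tray's, lengthwise or crosswise.
- spray_can: Yellow spray can with pale top, 58 mm across, 150 mm high, standing; not to be disturbed. Origin at its bottom.
- hammer: Hammer with wooden handle lying on the bench, 260 mm long; not to be disturbed. Origin on the bench under it.
- bracket: Steel angle bracket, 60 x 50 x 56 mm, on the bench; not to be disturbed. Origin under its foot.
Mind the look-alikes: they are no part of the job. Of the things like the cover, leave any that is brown or white; of the rest the smaller one is meant.

How it is judged:
On the way, in this order (a step that is already met when the one before it is completed fails the run):
1. the tab has been pressed and the cover's front edge has sprung up, the blower still flat on the bench and the lugs still in (z of cover_edge in the frame of blower above 0.085 m and x of cover in the frame of blower above -0.042 m and z of cover in the frame of blower below 0.09 m), for 0.2 s.
2. the cover is lifted clear of the blower in the gripper (z of cover in the frame of blower above 0.11 m and contact force between the fingers and cover above 0.5 N), for 0.1 s.
At the end, for the whole second after the job is handed in: The cover lies at rest, rib up (tilted less than 0.22 rad), inside the tray on its floor (origin within 65 mm in x and 50 mm in y of the tray's centre, less than 22 mm above the tray's underside); the blower lies flat on the bench within 50 mm of where it began (x of cover in the frame of tray between -0.065 and 0.065 m and y of cover in the frame of tray between -0.05 and 0.05 m and z of cover in the frame of tray below 0.022 m and angle between cover's own z axis and vertical below 0.22 rad and linear speed of cover below 0.02 m/s and distance of blower from where it was at the start of the episode below 0.05 m and angle between blower's own z axis and vertical below 0.05 rad); the robot touches nothing.
It fails at once if the tab or blower pressed harder than 25 N (contact force between any of the fingers, the arm and blower above 25 N).
It fails at once if the blower lifted or tipped off the bench (more than 0.1 rad or 12 mm) (angle between blower's own z axis and vertical above 0.1 rad or height (world z) of blower above 0.012 m).
It fails at once if the cover pried up on its lugs (sloping over 0.22 rad to the blower while they are still under the hood) (angle between the z axis of cover and the z axis of blower, either way round above 0.22 rad and x of cover_lugs in the frame of blower above 0.052 m and z of cover_lugs in the frame of blower below 0.085 m).
It fails at once if the cover dropped into the tray or pressed hard into it (meets it at over 0.45 m/s, as from 10 mm up, or over 60 N) ((contact force between cover and tray above 0.5 N and linear speed of cover above 0.45 m/s) or contact force between cover and tray above 60 N).
It fails at once if a bystander moved more than 25 mm (distance of any of spray_can, hammer, bracket from where it was at the start of the episode above 0.025 m).
It also fails if it takes over 64 s, if anything falls off the work surface, if the arm or the gripper's body presses on something with over 40 N, if the wrist force passes 120 N, or if a joint passes its speed limit or range.

## Working session

There is one attempt and no reset: what is moved stays moved. The work goes in short steps, Python scripts to look and compute and a tool call to move; the robot and the scene stay as the last step left them, time stands still between calls to the robot, and variables do not carry over. Pictures are saved under pics/ and viewed, about 8 in all and at most 12, crops included, and the job is handed in when it is done.

Besides the shell and the picture viewer there is one more tool, called after "Request:" as a command line: name --argument value ..., lists and objects as JSON in quotes. step_arm: Moves the arm, as the interface text tells. Its arguments: {"type":"object","properties":{"steps":{"type":"array"}},"required":["steps"]}

```bash
mkdir -p pics; cat > h.py <<'E'
from bench import *
import numpy as np, cv2
def cloud(cam,d):
    m=camera_model(cam);K=np.array(m["intrinsics"]);R=np.array(m["orientation"]);
    if R.shape!=(3,3):
        from scipy.spatial.transform import Rotation as Ro
        R=Ro.from_euler('xyz',R).as_matrix() if R.size==3 else Ro.from_quat(R).as_matrix()
    v,u=np.mgrid[0:400,0:640]
    p=np.stack([(u-K[0,2])/K[0,0]*d,(v-K[1,2])/K[1,1]*d,d],-1)
    return p@R.T+np.array(m["origin"])
def save(n,p): cv2.imwrite("pics/"+n+".png",p[:,:,::-1])
E
python3 - <<'E'
from h import *
a,d=snapshot("top");save("top0",a);np.save("top0.npy",cloud("top",d))
for q in ["blower","cover","tray","spray_can","hammer","bracket","tab_nose"]:
    for r in silhouettes("top",q):
        print(q,round(r["confidence"],2),np.round(r["rect"]), np.round(np.median(np.load("top0.npy")[r["pixels"]],0),3))
b,d2=snapshot("scene");save("sc0",b)
print(camera_model("top")); print(get_obs())
E
```

```text
blower 0.9 [261. 186. 326. 236.] [0.522 0.096 0.099]
blower 0.18 [262. 190. 311. 231.] [0.541 0.2   0.077]
cover 0.93 [206. 241. 287. 324.] [0.294 0.315 0.022]
cover 0.89 [260. 187. 309. 230.] [0.542 0.199 0.077]
cover 0.67 [137. 234. 195. 282.] [0.377 0.602 0.016]
cover 0.65 [253. 128. 309. 180.] [0.766 0.234 0.016]
cover 0.51 [332. 136. 346. 166.] [0.735 0.012 0.138]
tray 0.63 [358. 184. 438. 266.] [ 0.512 -0.199  0.003]
tray 0.31 [257. 189. 307. 230.] [0.542 0.201 0.077]
spray_can 0.78 [330. 136. 348. 167.] [0.735 0.012 0.138]
hammer 0.67 [449. 200. 483. 276.] [ 0.48  -0.446  0.023]
hammer 0.47 [259. 189. 309. 228.] [0.542 0.2   0.077]
bracket 0.75 [204. 217. 224. 237.] [0.489 0.438 0.007]
bracket 0.42 [266. 189. 329. 237.] [0.523 0.094 0.099]
{'intrinsics': array([[412.24344729,   0.        , 320.11242839],
       [  0.        , 412.24344729, 206.44352919],
       [  0.        ,   0.        ,   1.        ]]), 'origin': array([0.25012887, 0.06320557, 1.44029653]), 'orientation': array([-2.92252312,  0.00447283, -1.55220684])}
{'time': 0.45, 'joint_positions': array([ 1.08889664e+00,  8.72785003e-02,  1.37081611e+00, -2.96151034e-05,
        1.68355862e+00, -1.03081450e-01]), 'qvel': array([-0.00064759, -0.00136885, -0.00088473,  0.00078177, -0.00054035,
        0.00148411]), 'joint_torque': array([-8.88215709e-04, -3.39555573e+01, -3.02184892e+01,  7.16842222e-02,
        2.50419695e-02, -2.74750931e-05]), 'tool_pos': array([0.2034025 , 0.51099649, 0.21340395]), 'ee_rot': array([-3.14152937e+00,  2.30375630e-05,  2.76277109e+00]), 'wrist_force': array([ 0.06295149, -0.00385786, -0.19216472]), 'wrist_torque': array([ 0.00062741, -0.05219362,  0.01877628]), 'width': 0.09391317195655567}
```

```bash
ls; python3 -c "
import cv2,numpy as np
a=cv2.imread('pics/top0.png');b=cv2.imread('pics/sc0.png')
cv2.imwrite('pics/both.png',cv2.resize(np.vstack([a,b]),(480,600),interpolation=cv2.INTER_AREA))"
```

```text
h.py
pics
top0.npy
```

View pics/top0.png

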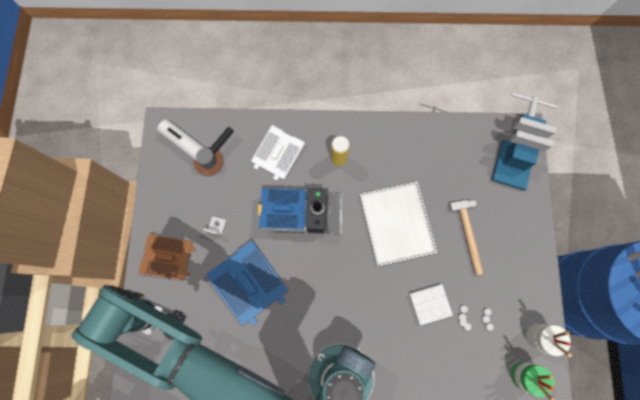

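View pics/sc0.png

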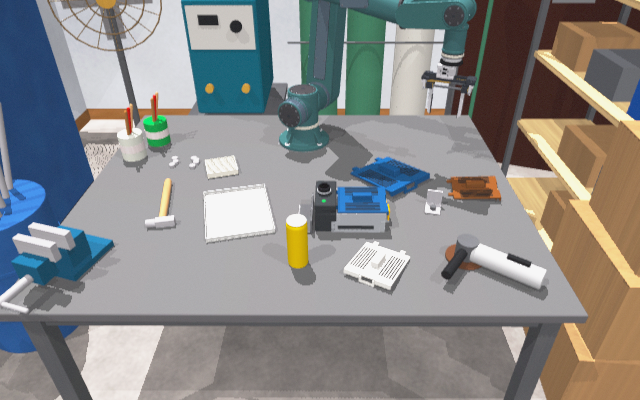

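Four cover-like things show in the top view: blue on the blower (285,209), larger blue (247,281), brown (167,256) and white (278,152). The smaller blue one, at (285,209) on the blower, is meant. The tab faces world +y, the hood faces -y, and the tray is at (398,224). Next I'll measure and make the confirming crop.

```bash
python3 - <<'E'
from h import *
P=np.load("top0.npy");a=cv2.imread("pics/top0.png")
def rect(m,n):
    m=cv2.morphologyEx(m.astype(np.uint8),cv2.MORPH_OPEN,np.ones((2,2)))>0
    r=cv2.minAreaRect((P[m][:,:2]*1000).astype(np.float32));print(n,m.sum(),r, np.round(cv2.boxPoints(r)))
hsv=cv2.cvtColor(a,cv2.COLOR_BGR2HSV)
z=P[...,2];x=P[...,0];y=P[...,1]
blue=(hsv[...,0]>95)&(hsv[...,0]<125)&(hsv[...,1]>120)
box=(x>.42)&(x<.64)&(y>.08)&(y<.36)
rect(blue&box&(z>.06),"cover")
rect(box&(z>.05)&(z<.2),"blower high")
rect((x>.42)&(x<.64)&(y<.15)&(y>.02)&(z>.088)&(z<.11),"hood")
yel=(hsv[...,0]>15)&(hsv[...,0]<40)&(hsv[...,1]>120)&box
print("tab",np.round(P[yel].mean(0),3),yel.sum())
rect((x>.35)&(x<.7)&(y>-.4)&(y<-.0)&(z>.009)&(z<.03),"tray")
m=(x>.42)&(x<.64)&(y<.09)&(y>-.03)&(z>.03)&(z<.06);print("angle y",np.round(P[m].min(0),3),np.round(P[m].max(0),3))
cv2.imwrite("pics/crop0.png",cv2.resize(a[120:330,130:350],None,fx=2.7,fy=2.7,interpolation=cv2.INTER_CUBIC))
m=camera_model("wrist");print(m,get_obs()["tool_pos"])
E
```

```text
cover 1626 ((426.46051025390625, 178.18942260742188), (386.846435546875, 166.1516571044922), 9.864253044128418) [[222. 227.]
 [250.  63.]
 [631. 129.]
 [603. 293.]]
blower high 2417 ((430.2277526855469, 178.1669158935547), (370.3338317871094, 213.212890625), 2.620650291442871) [[240. 276.]
 [250.  63.]
 [620.  80.]
 [610. 293.]]
hood 687 ((440.67449951171875, 86.87448120117188), (65.12844848632812, 380.26629638671875), 89.06317138671875) [[250.  57.]
 [630.  51.]
 [631. 116.]
 [251. 123.]]
tab [0.55  0.29  0.031] 11
tray 84 ((580.8004760742188, -258.85003662109375), (322.6012878417969, 168.91082763671875), 51.04138946533203) [[ 414. -331.]
 [ 545. -437.]
 [ 748. -187.]
 [ 617.  -80.]]
angle y [0.473 0.042 0.03 ] [0.623 0.088 0.056]
{'intrinsics': array([[297.18590526,   0.        , 322.56057503],
       [  0.        , 297.18590526, 200.2978034 ],
       [  0.        ,   0.        ,   1.        ]]), 'origin': array([0.13186762, 0.53878967, 0.38465472]), 'orientation': array([2.87596267e+00, 4.95734112e-04, 1.19069033e+00])} [0.2034025  0.51099649 0.21340395]
```

View pics/crop0.png

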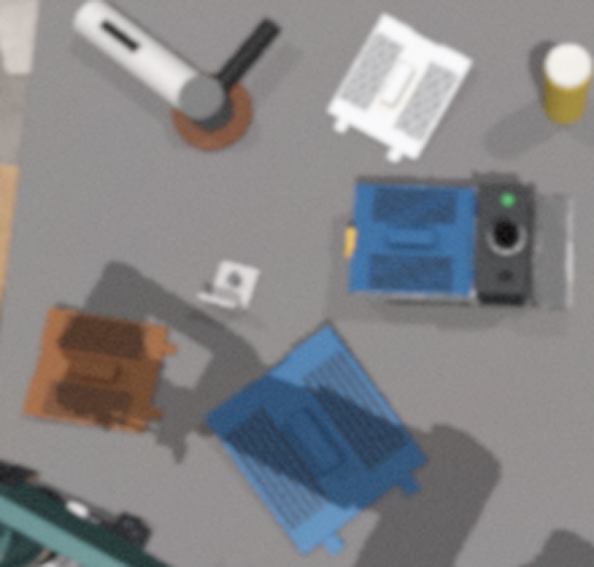

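The crop confirms it: the blue cover seated on the blower, between the yellow tab (350,241) and the dark hood (505,235), is smaller than the loose blue one (318,440). I'll move above the tab end.

Request:
step_arm --steps '[{"jaw":0.5,"tx":-0.0475,"ty":-0.005,"tz":0,"az":0.149},{"jaw":0,"tx":-0.095,"ty":-0.011,"tz":0,"az":0.298},{"jaw":0,"tx":-0.1425,"ty":-0.016,"tz":0,"az":0.447},{"jaw":0,"tx":-0.19,"ty":-0.022,"tz":0,"az":0.596},{"jaw":0,"tx":-0.2375,"ty":-0.027,"tz":0,"az":0.745},{"jaw":0,"tx":-0.285,"ty":-0.033,"tz":0,"az":0.894},{"jaw":0,"tx":-0.3325,"ty":-0.038,"tz":0,"az":1.043},{"jaw":0,"tx":-0.38,"ty":-0.0435,"tz":0,"az":1.192}]'

```text
invalid input
```

Request:
step_arm --steps '[{"jaw":0,"tx":0,"ty":0,"tz":0},{"jaw":0,"tx":0,"ty":0,"tz":0}]'

```text
invalid input
```

```bash
cat > meas.py <<'E'
from h import *
import sys
o=get_obs();print(o["time"],np.round(o["tool_pos"],4),np.round(o["ee_rot"],4),np.round(o["wrist_force"],2),o["width"])
a,d=snapshot("wrist");save(sys.argv[1],a);P=cloud("wrist",d);P[d==0]=np.nan;np.save(sys.argv[1]+".npy",P)
hsv=cv2.cvtColor(a,cv2.COLOR_RGB2HSV)
blue=(hsv[...,0]>100)&(hsv[...,0]<125)&(hsv[...,1]>120)
x,y,z=P[...,0],P[...,1],P[...,2]
box=(x>.42)&(x<.66)&(y>.05)&(y<.37)
def st(n,m):
    q=P[m];print(n,m.sum(),"med",np.round(np.median(q,0),4),"p1",np.round(np.percentile(q,1,0),4),"p99",np.round(np.percentile(q,99,0),4))
st("blue",blue&box&(z>.06));st("rib",blue&box&(z>.09))
yel=(hsv[...,0]>15)&(hsv[...,0]<38)&(hsv[...,1]>120)
st("tab",yel&box&(z<.06))
# cover sides: x-extent per y
m=blue&box&(z>.06)&(z<.086)
Y=[];A=[]
for yy in np.arange(.15,.27,.005):
    k=m&(abs(y-yy)<.0025)
    if k.sum()>30: Y.append(yy);A.append([np.percentile(x[k],1),np.percentile(x[k],99)])
A=np.array(A);c=A.mean(1)
print("width",np.round(np.median(A[:,1]-A[:,0]),4),"centre line x=%.4f at y=.2, slope dx/dy %.4f"%(np.polyval(np.polyfit(Y,c,1),.2),np.polyfit(Y,c,1)[0]), np.polyfit(Y,A[:,0],1)[0],np.polyfit(Y,A[:,1],1)[0])
# front edge slope
X=[];F=[]
for xx in np.arange(.49,.6,.005):
    k=m&(abs(x-xx)<.0025)
    if k.sum()>30: X.append(xx);F.append(np.percentile(y[k],99))
print("front edge y(at x=.54), slope",np.polyval(np.polyfit(X,F,1),.54),np.polyfit(X,F,1)[0])
h=(x>.42)&(x<.66)&(y>.03)&(y<.15)&(z>.09)&(z<.108)
if h.sum()>50: st("hood",h)
E
python3 meas.py w1
```

```text
0.45 [0.2034 0.511  0.2134] [-3.1415  0.      2.7628] [ 0.06 -0.   -0.19] 0.09391317195655567
  return _methods._mean(a, axis=axis, dtype=dtype,
  ret = um.true_divide(
Traceback (most recent call last):
  File "meas.py", line 11, in <module>
    st("blue",blue&box&(z>.06));st("rib",blue&box&(z>.09))
    ~~^^^^^^^^^^^^^^^^^^^^^^^^^
  File "meas.py", line 10, in st
    q=P[m];print(n,m.sum(),"med",np.round(np.median(q,0),4),"p1",np.round(np.percentile(q,1,0),4),"p99",np.round(np.percentile(q,99,0),4))
                                                                          ~~~~~~~~~~~~~^^^^^^^
IndexError: index -1 is out of bounds for axis 0 with size 0
```

View pics/w1.png

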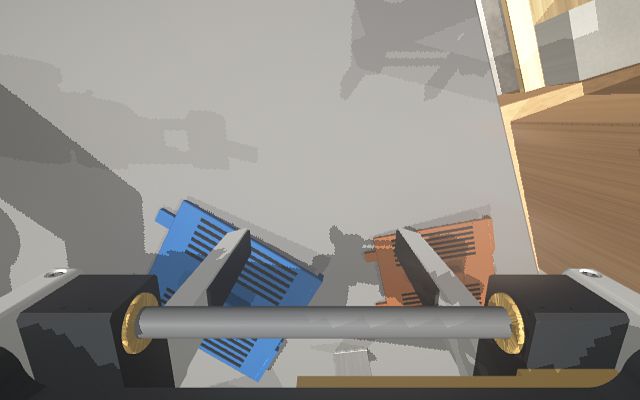

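The wrist view shows only the loose blue (240,280) and brown covers, and the rows need all fields. I'll view the blower from above it instead.

Request:
step_arm --steps '[{"jaw":1,"tx":-0.044,"ty":-0.021,"tz":-0.004,"ax":0,"ay":0,"az":0.119},{"jaw":1,"tx":-0.089,"ty":-0.042,"tz":-0.008,"ax":0,"ay":0,"az":0.238},{"jaw":1,"tx":-0.134,"ty":-0.063,"tz":-0.011,"ax":0,"ay":0,"az":0.357},{"jaw":1,"tx":-0.178,"ty":-0.084,"tz":-0.015,"ax":0,"ay":0,"az":0.476},{"jaw":1,"tx":-0.223,"ty":-0.105,"tz":-0.018,"ax":0,"ay":0,"az":0.595},{"jaw":1,"tx":-0.268,"ty":-0.126,"tz":-0.022,"ax":0,"ay":0,"az":0.714},{"jaw":1,"tx":-0.312,"ty":-0.147,"tz":-0.026,"ax":0,"ay":0,"az":0.833},{"jaw":1,"tx":-0.357,"ty":-0.168,"tz":-0.029,"ax":0,"ay":0,"az":0.952}]'

```text
time: 1.3
tool_pos: [0.4741, 0.2213, 0.2431]
ee_rot: [3.14, -0.0, 1.806]
wrist_force: [0.0, 0.4, -0.7]
width: 0.0938
```

Request:
step_arm --steps '[{"jaw":1,"tx":-0.042,"ty":0.024,"tz":-0.003,"ax":0,"ay":0,"az":0.118},{"jaw":1,"tx":-0.084,"ty":0.048,"tz":-0.007,"ax":0,"ay":0,"az":0.235},{"jaw":1,"tx":-0.084,"ty":0.048,"tz":-0.007,"ax":0,"ay":0,"az":0.235}]'

```text
time: 1.6
tool_pos: [0.5436, 0.1461, 0.2496]
ee_rot: [3.14, 0.001, 1.562]
wrist_force: [-0.8, 0.0, 0.1]
width: 0.094
```

```bash
python3 meas.py w2 2>&1 | tail -15
```

```text
1.6 [0.5436 0.1461 0.2496] [3.1396e+00 1.4000e-03 1.5620e+00] [-0.75  0.03  0.11] 0.09396420671637302
blue 11956 med [0.5411 0.2155 0.0775] p1 [0.477  0.1329 0.0749] p99 [0.6103 0.2822 0.0981]
rib 1143 med [0.545  0.2081 0.097 ] p1 [0.5342 0.1771 0.0944] p99 [0.5557 0.2357 0.0989]
tab 244 med [0.5449 0.2916 0.0456] p1 [ 5.256e-01  2.872e-01 -5.000e-04] p99 [0.5632 0.3037 0.0479]
width 0.1325 centre line x=0.5398 at y=.2, slope dx/dy 0.0684 0.012897690371416836 0.12387983910550092
front edge y(at x=.54), slope 0.28162547559483875 -0.00535618457202272
hood 5327 med [0.5425 0.1025 0.0999] p1 [0.4753 0.0632 0.0914] p99 [0.6115 0.1269 0.1025]
```

View pics/w2.png

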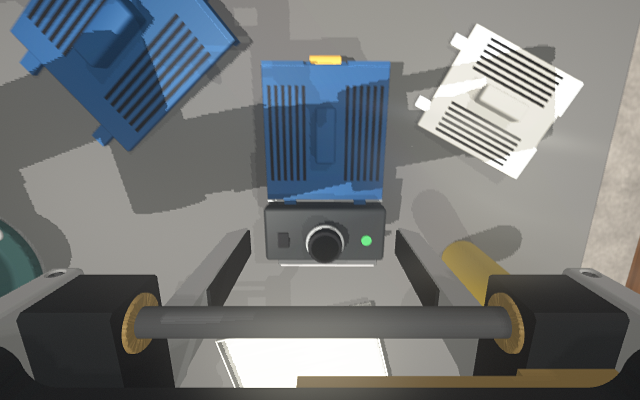

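The view agrees with the given sizes: front edge at (325,63), yellow tab at (325,60), rib at (325,135), hood at (325,230). So the blower origin is about (0.5445, 0.177), its +x is along world -y, and the tab nose is at y≈0.296. I'll close the fingers and go in front of the tab.

Request:
step_arm --steps '[{"jaw":0,"tx":0.047,"ty":0.0,"tz":0,"ax":0,"ay":0,"az":0},{"jaw":0,"tx":0.095,"ty":0.001,"tz":0,"ax":0,"ay":0,"az":0},{"jaw":0,"tx":0.143,"ty":0.001,"tz":0,"ax":0,"ay":0,"az":0},{"jaw":0,"tx":0.189,"ty":0.001,"tz":0,"ax":0,"ay":0,"az":0},{"jaw":0,"tx":0.189,"ty":0.001,"tz":0.045,"ax":0,"ay":0,"az":0},{"jaw":0,"tx":0.189,"ty":0.001,"tz":0.09,"ax":0,"ay":0,"az":0},{"jaw":0,"tx":0.189,"ty":0.001,"tz":0.13,"ax":0,"ay":0,"az":0},{"jaw":0,"tx":0.189,"ty":0.001,"tz":0.15,"ax":0,"ay":0,"az":0}]'

```text
time: 2.45
tool_pos: [0.5397, 0.3379, 0.0946]
ee_rot: [-3.135, 0.003, 1.57]
wrist_force: [-0.4, 0.8, 0.6]
width: 0.0334
```

Request:
step_arm --steps '[{"jaw":0,"tx":0.0,"ty":0.004,"tz":0.02,"ax":0,"ay":0,"az":0},{"jaw":0,"tx":0,"ty":0.004,"tz":0.04,"ax":0,"ay":0,"az":0},{"jaw":0,"tx":0,"ty":0.004,"tz":0.054,"ax":0,"ay":0,"az":0},{"jaw":0,"tx":0,"ty":0.004,"tz":0.054,"ax":0,"ay":0,"az":0},{"jaw":0,"tx":0,"ty":0.004,"tz":0.054,"ax":0,"ay":0,"az":0}]'

```text
time: 2.95
tool_pos: [0.5431, 0.3384, 0.0412]
ee_rot: [-3.135, 0.002, 1.571]
wrist_force: [-0.7, 0.3, 0.2]
width: 0.0002
```

Request:
step_arm --steps '[{"jaw":0,"tx":-0.007,"ty":0,"tz":0,"ax":0,"ay":0,"az":0},{"jaw":0,"tx":-0.014,"ty":0,"tz":0,"ax":0,"ay":0,"az":0},{"jaw":0,"tx":-0.02,"ty":0,"tz":0,"ax":0,"ay":0,"az":0},{"jaw":0,"tx":-0.02,"ty":0,"tz":0,"ax":0,"ay":0,"az":0},{"jaw":0,"tx":-0.02,"ty":0,"tz":0,"ax":0,"ay":0,"az":0}]'

```text
time: 3.45
tool_pos: [0.5433, 0.3181, 0.0416]
ee_rot: [-3.136, 0.002, 1.57]
wrist_force: [0.5, -0.9, -0.3]
width: 0.0001
```

Request:
step_arm --steps '[{"jaw":0,"tx":-0.002,"ty":0.001,"tz":0.001,"ax":0,"ay":0,"az":0},{"jaw":0,"tx":-0.004,"ty":0.001,"tz":0.001,"ax":0,"ay":0,"az":0},{"jaw":0,"tx":-0.006,"ty":0.001,"tz":0.001,"ax":0,"ay":0,"az":0},{"jaw":0,"tx":-0.008,"ty":0.001,"tz":0.001,"ax":0,"ay":0,"az":0},{"jaw":0,"tx":-0.01,"ty":0.001,"tz":0.001,"ax":0,"ay":0,"az":0},{"jaw":0,"tx":-0.012,"ty":0.001,"tz":0.001,"ax":0,"ay":0,"az":0},{"jaw":0,"tx":-0.014,"ty":0.001,"tz":0.001,"ax":0,"ay":0,"az":0},{"jaw":0,"tx":-0.014,"ty":0.001,"tz":0.001,"ax":0,"ay":0,"az":0}]'

```text
time: 4.25
tool_pos: [0.5443, 0.3038, 0.0407]
ee_rot: [-3.136, 0.002, 1.57]
wrist_force: [0.4, 0.0, -0.6]
width: 0.0004
```

Request:
step_arm --steps '[{"jaw":0,"tx":-0.001,"ty":0,"tz":0,"ax":0,"ay":0,"az":0},{"jaw":0,"tx":-0.002,"ty":0,"tz":0,"ax":0,"ay":0,"az":0},{"jaw":0,"tx":-0.003,"ty":0,"tz":0,"ax":0,"ay":0,"az":0},{"jaw":0,"tx":-0.004,"ty":0,"tz":0,"ax":0,"ay":0,"az":0},{"jaw":0,"tx":-0.005,"ty":0,"tz":0,"ax":0,"ay":0,"az":0},{"jaw":0,"tx":-0.006,"ty":0,"tz":0,"ax":0,"ay":0,"az":0}]'

```text
time: 4.85
tool_pos: [0.544, 0.3005, 0.0408]
ee_rot: [-3.136, -0.003, 1.571]
wrist_force: [-1.1, 7.5, -2.9]
width: 0.0004
```

Request:
step_arm --steps '[{"jaw":0,"tx":-0.003,"ty":0,"tz":0,"ax":0,"ay":0,"az":0},{"jaw":0,"tx":-0.004,"ty":0,"tz":0,"ax":0,"ay":0,"az":0},{"jaw":0,"tx":-0.005,"ty":0,"tz":0,"ax":0,"ay":0,"az":0},{"jaw":0,"tx":-0.006,"ty":0,"tz":0,"ax":0,"ay":0,"az":0}]'

```text
time: 5.25
tool_pos: [0.5437, 0.2971, 0.0409]
ee_rot: [-3.136, -0.008, 1.572]
wrist_force: [0.2, 6.6, -1.6]
width: 0.0003
```

Request:
step_arm --steps '[{"jaw":0,"tx":-0.004,"ty":0,"tz":0,"ax":0,"ay":0,"az":0},{"jaw":0,"tx":-0.0055,"ty":0,"tz":0,"ax":0,"ay":0,"az":0},{"jaw":0,"tx":-0.007,"ty":0,"tz":0,"ax":0,"ay":0,"az":0},{"jaw":0,"tx":-0.0085,"ty":0,"tz":0,"ax":0,"ay":0,"az":0}]'

```text
time: 5.65
tool_pos: [0.5438, 0.2931, 0.0411]
ee_rot: [-3.137, -0.017, 1.573]
wrist_force: [1.3, 11.7, -2.9]
width: 0.0006
```

Request:
step_arm --steps '[{"jaw":0,"tx":-0.004,"ty":0,"tz":0,"ax":0,"ay":0,"az":0},{"jaw":0,"tx":-0.005,"ty":0,"tz":0,"ax":0,"ay":0,"az":0},{"jaw":0,"tx":-0.006,"ty":0,"tz":0,"ax":0,"ay":0,"az":0}]'

```text
time: 5.95
tool_pos: [0.5442, 0.2923, 0.0413]
ee_rot: [-3.14, -0.027, 1.574]
wrist_force: [1.4, 13.8, -4.4]
width: 0.0003
```

```bash
python3 - <<'E'
from h import *
o=get_obs();print(o["tool_pos"],o["wrist_force"])
a,d=snapshot("top");save("top1",a);P=cloud("top",d)
x,y,z=P[...,0],P[...,1],P[...,2]
b=(x>.48)&(x<.61)
for n,m in [("hood",b&(z>.088)&(z<.105)&(y>.03)&(y<.15)),("angle",b&(z>.02)&(z<.06)&(y<.1)&(y>0)),("plate front",b&(z>.07)&(z<.1)&(y>.22)&(y<.33))]:
  q=P[m];print(n,m.sum(),*(np.round(np.percentile(q,[3,50,97],0),4).tolist() if m.sum() else []))
P0=np.load("top0.npy");x,y,z=P0[...,0],P0[...,1],P0[...,2];b=(x>.48)&(x<.61);m=b&(z>.088)&(z<.105)&(y>.03)&(y<.15);print("hood0",np.round(np.percentile(P0[m],[3,50,97],0),4).tolist())
E
```

```text
[0.54424035 0.29233957 0.04126875] [ 1.35078005 13.76039937 -4.41561207]
hood 592 [0.4841, 0.051, 0.0941] [0.5415, 0.0842, 0.0993] [0.6063, 0.1123, 0.1039]
angle 62 [0.4877, 0.0436, 0.044] [0.5394, 0.045, 0.0498] [0.6057, 0.048, 0.0551]
plate front 231 [0.4968, 0.2223, 0.072] [0.5557, 0.2429, 0.0773] [0.608, 0.2661, 0.0856]
hood0 [[0.4828, 0.058, 0.0941], [0.5376, 0.0923, 0.0995], [0.607, 0.1199, 0.1042]]
```

Request:
step_arm --steps '[{"jaw":0,"tx":-0.005,"ty":0,"tz":0,"ax":0,"ay":0,"az":0},{"jaw":0,"tx":-0.006,"ty":0,"tz":0,"ax":0,"ay":0,"az":0},{"jaw":0,"tx":-0.007,"ty":0,"tz":0,"ax":0,"ay":0,"az":0}]'

```text
time: 6.3
tool_pos: [0.5446, 0.2906, 0.0413]
ee_rot: [3.141, -0.038, 1.575]
wrist_force: [2.0, 13.2, -4.0]
width: 0.0005
```

Request:
step_arm --steps '[{"jaw":0,"tx":-0.005,"ty":0,"tz":0,"ax":0,"ay":-0.02,"az":0},{"jaw":0,"tx":-0.006,"ty":0,"tz":0,"ax":0,"ay":-0.038,"az":0},{"jaw":0,"tx":-0.006,"ty":0,"tz":0,"ax":0,"ay":-0.038,"az":0}]'

```text
time: 6.6
tool_pos: [0.5448, 0.2906, 0.041]
ee_rot: [3.139, -0.01, 1.577]
wrist_force: [1.6, 13.5, -5.4]
width: 0.0008
```

```bash
cat > t.py <<'E'
from h import *
import sys
a,d=snapshot("top");save(sys.argv[1],a);P=cloud("top",d)
x,y,z=P[...,0],P[...,1],P[...,2]
b=(x>.48)&(x<.61)
for n,m in [("hood",b&(z>.088)&(z<.105)&(y>.03)&(y<.13)),("plate front",b&(z>.07)&(z<.11)&(y>.22)&(y<.28)),("rib",(abs(x-.545)<.008)&(z>.085)&(z<.12)&(y>.17)&(y<.24))]:
  q=P[m];print(n,m.sum(),*(np.round(np.percentile(q,[3,50,97],0),4).tolist() if m.sum() else []))
E
python3 t.py top2
```

```text
hood 584 [0.4832, 0.0509, 0.0938] [0.5424, 0.0844, 0.0998] [0.6069, 0.112, 0.104]
plate front 243 [0.4943, 0.2213, 0.0827] [0.5667, 0.2381, 0.0893] [0.6083, 0.2639, 0.0953]
rib 83 [0.5373, 0.1715, 0.088] [0.544, 0.2008, 0.1032] [0.5521, 0.2329, 0.1109]
```

The cover front has sprung up: its plate front z went from 0.077 to 0.089, with 13.5 N on the tab. The blower is braced 7.5 mm back. I'll retreat and go over the rib.

Request:
step_arm --steps '[{"jaw":0,"tx":0.01,"ty":0,"tz":0,"ax":0,"ay":0,"az":0},{"jaw":0,"tx":0.03,"ty":0,"tz":0,"ax":0,"ay":-0.01,"az":0},{"jaw":0,"tx":0.034,"ty":0,"tz":-0.03,"ax":0,"ay":-0.01,"az":0},{"jaw":0,"tx":0.034,"ty":0,"tz":-0.075,"ax":0,"ay":-0.01,"az":0},{"jaw":0.3,"tx":0.03,"ty":0,"tz":-0.12,"ax":0,"ay":-0.01,"az":0},{"jaw":0.6,"tx":0.0,"ty":0,"tz":-0.14,"ax":0,"ay":-0.01,"az":0},{"jaw":0.6,"tx":-0.045,"ty":0,"tz":-0.14,"ax":0,"ay":-0.01,"az":0},{"jaw":0.6,"tx":-0.085,"ty":0,"tz":-0.14,"ax":0,"ay":-0.01,"az":0}]'

```text
time: 7.45
tool_pos: [0.5453, 0.2025, 0.1818]
ee_rot: [3.136, 0.001, 1.577]
wrist_force: [0.5, 0.5, 0.1]
width: 0.029
```

Request:
step_arm --steps '[{"jaw":0.6,"tx":0,"ty":0,"tz":0,"ax":0,"ay":0,"az":0},{"jaw":0.6,"tx":0,"ty":0,"tz":0,"ax":0,"ay":0,"az":0}]'

```text
time: 7.65
tool_pos: [0.5455, 0.2015, 0.1823]
ee_rot: [3.136, 0.001, 1.575]
wrist_force: [0.5, 0.2, 0.8]
width: 0.0449
```

```bash
python3 meas.py w3 2>&1|tail -12; python3 - <<'E'
import numpy as np
P=np.load('w3.npy');x,y,z=P[...,0],P[...,1],P[...,2]
for yy in np.arange(.13,.30,.01):
    k=(abs(y-yy)<.005)&(abs(x-.545)<.06)&(abs(x-.545)>.02)&(z>.05); r=(abs(y-yy)<.005)&(abs(x-.545)<.008)&(z>.05)&(z<.13)
    print(round(yy,2),k.sum(),np.round(np.nanpercentile(z[k],80),4) if k.any() else 0,np.round(np.nanmedian(z[r]),4) if r.any() else 0)
E
```

```text
7.65 [0.5455 0.2015 0.1823] [3.1359e+00 1.1000e-03 1.5754e+00] [0.48 0.21 0.77] 0.044935470805530925
blue 12553 med [0.5419 0.2113 0.0875] p1 [0.4804 0.1235 0.0755] p99 [0.6138 0.273  0.1067]
rib 4262 med [0.5445 0.2532 0.0923] p1 [0.4815 0.1683 0.09  ] p99 [0.6147 0.2735 0.1074]
tab 383 med [0.5494 0.2814 0.0454] p1 [ 0.5314  0.2766 -0.0008] p99 [0.5664 0.2874 0.0473]
width 0.1331 centre line x=0.5423 at y=.2, slope dx/dy -0.1316 0.011966864214399077 -0.27512618472001493
front edge y(at x=.54), slope 0.21214235010286353 -0.07802016188387577
hood 2339 med [0.5459 0.1089 0.0995] p1 [0.4882 0.0539 0.0904] p99 [0.6043 0.1181 0.1011]
0.13 307 0.0774 0.0767
0.14 284 0.0784 0.078
0.15 248 0.0797 0.079
0.16 270 0.0809 0.0797
0.17 375 0.0821 0.1012
0.18 761 0.0831 0.1023
0.19 1013 0.1913 0.1034
0.2 2225 0.2668 0.1046
0.21 5923 0.2517 0.1057
0.22 10301 0.3005 0.1065
0.23 17211 0.3049 0.0883
0.24 7311 0.2922 0.089
0.25 1034 0.0909 0.0902
0.26 1066 0.0919 0.0914
0.27 1132 0.0927 0.0911
0.28 21 0.0802 0.0717
0.29 0 0 0
```

View pics/w3.png

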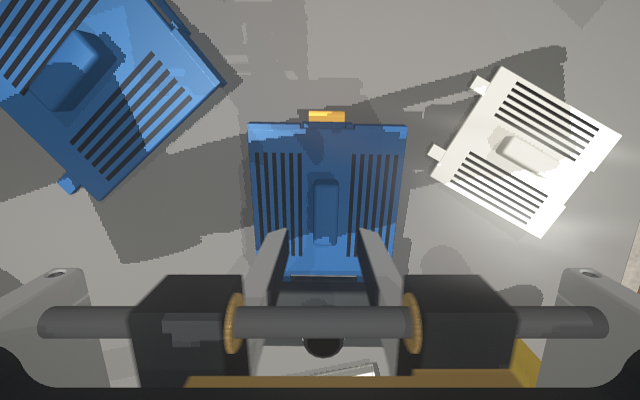

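The view shows the cover front up, with the rib (326,210) between the fingers and the tab free. I'll descend to the rib and grip it.

Request:
step_arm --steps '[{"jaw":0.5,"tx":-0.001,"ty":0,"tz":0.025,"ax":0,"ay":0,"az":0},{"jaw":0.5,"tx":-0.002,"ty":0,"tz":0.05,"ax":0,"ay":0,"az":0},{"jaw":0.5,"tx":-0.002,"ty":0,"tz":0.07,"ax":0,"ay":0,"az":0},{"jaw":0.5,"tx":-0.002,"ty":0,"tz":0.08,"ax":0,"ay":0,"az":0},{"jaw":0.5,"tx":-0.002,"ty":0,"tz":0.0855,"ax":0,"ay":0,"az":0},{"jaw":0.5,"tx":-0.002,"ty":0,"tz":0.0855,"ax":0,"ay":0,"az":0}]'

```text
time: 8.3
tool_pos: [0.5456, 0.201, 0.0961]
ee_rot: [3.137, 0.001, 1.578]
wrist_force: [-0.6, 0.4, -0.3]
width: 0.0471
```

Request:
step_arm --steps '[{"jaw":0.3,"tx":0,"ty":0,"tz":0,"ax":0,"ay":0,"az":0},{"jaw":0.2,"tx":0,"ty":0,"tz":0,"ax":0,"ay":0,"az":0},{"jaw":0.1,"tx":0,"ty":0,"tz":0,"ax":0,"ay":0,"az":0},{"jaw":0.1,"tx":0,"ty":0,"tz":0,"ax":0,"ay":0,"az":0},{"jaw":0.1,"tx":0,"ty":0,"tz":0,"ax":0,"ay":0,"az":0}]'

```text
time: 8.8
tool_pos: [0.5464, 0.2011, 0.0972]
ee_rot: [3.135, 0.0, 1.578]
wrist_force: [0.5, -0.3, 2.3]
width: 0.0217
```

Request:
step_arm --steps '[{"jaw":0,"tx":0.003,"ty":0,"tz":0,"ax":0,"ay":0,"az":0},{"jaw":0,"tx":0.006,"ty":0,"tz":0,"ax":0,"ay":0,"az":0},{"jaw":0,"tx":0.009,"ty":0,"tz":0,"ax":0,"ay":0,"az":0},{"jaw":0,"tx":0.012,"ty":0,"tz":0,"ax":0,"ay":0,"az":0},{"jaw":0,"tx":0.012,"ty":0,"tz":0,"ax":0,"ay":0,"az":0}]'

```text
time: 9.3
tool_pos: [0.5465, 0.2131, 0.0974]
ee_rot: [3.134, 0.001, 1.578]
wrist_force: [0.0, -3.3, 3.7]
width: 0.0218
```

```bash
python3 meas.py w4 2>&1|grep -E "tab|hood|blue|^9|^1"; python3 - <<'E'
import numpy as np
P=np.load('w4.npy');x,y,z=P[...,0],P[...,1],P[...,2]
for yy in np.arange(.10,.30,.01):
    k=(abs(y-yy)<.005)&(abs(x-.545)<.06)&(abs(x-.545)>.02)&(z>.05)&(z<.12)
    print(round(yy,2),k.sum(),np.round(np.nanmedian(z[k]),4) if k.any() else 0)
E
```

```text
9.3 [0.5465 0.2131 0.0974] [3.1343e+00 1.1000e-03 1.5780e+00] [ 0.02 -3.32  3.73] 0.02176465878703082
blue 21931 med [0.5464 0.2473 0.09  ] p1 [0.4786 0.1622 0.0744] p99 [0.612  0.2848 0.1072]
    st("tab",yel&box&(z<.06))
0.1 0 0
0.11 37 0.0833
0.12 432 0.0844
0.13 0 0
0.14 0 0
0.15 0 0
0.16 0 0
0.17 0 0
0.18 24 0.0821
0.19 931 0.0831
0.2 1119 0.0842
0.21 1312 0.0852
0.22 1786 0.0863
0.23 1782 0.0872
0.24 1900 0.0882
0.25 1993 0.0892
0.26 2121 0.0902
0.27 2274 0.0911
0.28 2469 0.0919
0.29 147 0.0819
```

Request:
step_arm --steps '[{"jaw":0,"tx":0.003,"ty":0,"tz":0,"ax":0,"ay":0,"az":0},{"jaw":0,"tx":0.006,"ty":0,"tz":0,"ax":0,"ay":0,"az":0},{"jaw":0,"tx":0.009,"ty":0,"tz":0,"ax":0,"ay":0,"az":0},{"jaw":0,"tx":0.012,"ty":0,"tz":0,"ax":0,"ay":0,"az":0},{"jaw":0,"tx":0.015,"ty":0,"tz":0,"ax":0,"ay":0,"az":0},{"jaw":0,"tx":0.015,"ty":0,"tz":0,"ax":0,"ay":0,"az":0}]'

```text
time: 9.95
tool_pos: [0.5462, 0.2293, 0.0972]
ee_rot: [3.135, -0.001, 1.579]
wrist_force: [0.1, -1.4, 0.8]
width: 0.0216
```

```bash
python3 t.py top3; python3 - <<'E'
import cv2
a=cv2.imread('pics/top3.png')
cv2.imwrite('pics/c3.png',cv2.resize(a[170:280,230:450],None,fx=3.5,fy=3.5,interpolation=cv2.INTER_CUBIC))
E
```

```text
hood 597 [0.4829, 0.0509, 0.0942] [0.5423, 0.0842, 0.0992] [0.6074, 0.1121, 0.104]
plate front 20 [0.5109, 0.2718, 0.0845] [0.5219, 0.2757, 0.0894] [0.5338, 0.2797, 0.0927]
rib 8 [0.538, 0.1977, 0.0985] [0.5437, 0.1999, 0.1021] [0.5494, 0.2017, 0.1057]
```

View pics/c3.png

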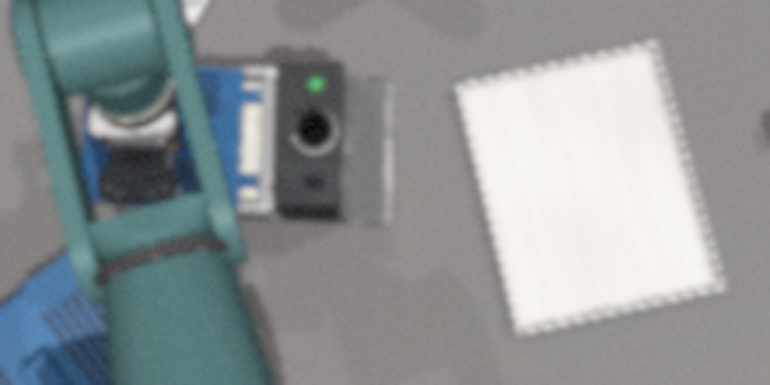

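The lugs are out: white slots and lugs show at (250,140), clear of the hood edge at x=278, and the hood hasn't moved. The tray corners are at (458,88), (655,42), (722,288) and (518,333). I'll lift slowly.

Request:
step_arm --steps '[{"jaw":0,"tx":0.001,"ty":0,"tz":-0.005,"ax":0,"ay":0,"az":0},{"jaw":0,"tx":0.002,"ty":0,"tz":-0.012,"ax":0,"ay":0,"az":0},{"jaw":0,"tx":0.002,"ty":0,"tz":-0.025,"ax":0,"ay":0,"az":0},{"jaw":0,"tx":0.002,"ty":0,"tz":-0.05,"ax":0,"ay":0,"az":0},{"jaw":0,"tx":0.002,"ty":0,"tz":-0.08,"ax":0,"ay":0,"az":0},{"jaw":0,"tx":0.002,"ty":0,"tz":-0.12,"ax":0,"ay":0,"az":0},{"jaw":0,"tx":0.002,"ty":0,"tz":-0.15,"ax":0,"ay":0,"az":0},{"jaw":0,"tx":0.002,"ty":0,"tz":-0.15,"ax":0,"ay":0,"az":0}]'

```text
time: 10.8
tool_pos: [0.5473, 0.2321, 0.2544]
ee_rot: [3.123, -0.005, 1.579]
wrist_force: [0.8, -0.3, -0.7]
width: 0.0218
```

```bash
python3 - <<'E'
from h import *
from scipy.spatial.transform import Rotation as Ro
m=camera_model("top");K=m["intrinsics"];R=Ro.from_euler('xyz',m["orientation"]).as_matrix()
px=np.array([(458,88),(655,42),(722,288),(518,333)])/3.5+[230,170]-.35
W=[]
for u,v in px:
    r=R@np.linalg.solve(K,[u,v,1]);t=(.016-m["origin"][2])/r[2];W.append((m["origin"]+t*r)[:2])
W=np.array(W);print(np.round(W,4),"centre",W.mean(0))
e=[W[(i+1)%4]-W[i] for i in range(4)];print([(round(np.linalg.norm(k),4),round(np.degrees(np.arctan2(k[1],k[0])),1)) for k in e])
E
python3 meas.py w5 2>&1|head -2; python3 - <<'E'
import numpy as np
P=np.load('w5.npy');x,y,z=P[...,0],P[...,1],P[...,2]
for yy in np.arange(.18,.32,.02):
    k=(abs(y-yy)<.005)&(abs(x-.545)<.06)&(abs(x-.545)>.02)&(z>.15)&(z<.27)
    print(round(yy,2),k.sum(),np.round(np.nanmedian(z[k]),4) if k.any() else 0)
E
```

```text
[[ 0.6121 -0.0675]
 [ 0.6642 -0.2693]
 [ 0.4133 -0.3271]
 [ 0.3656 -0.1256]] centre [ 0.51378914 -0.19738433]
[(np.float64(0.2083), np.float64(-75.5)), (np.float64(0.2574), np.float64(-167.0)), (np.float64(0.207), np.float64(103.3)), (np.float64(0.2533), np.float64(13.3))]
  return _methods._mean(a, axis=axis, dtype=dtype,
0.18 0 0
0.2 156 0.2351
0.22 1156 0.2372
0.24 1786 0.2396
0.26 1909 0.2418
0.28 2161 0.244
0.3 2381 0.2458
0.32 0 0
```

View pics/w5.png

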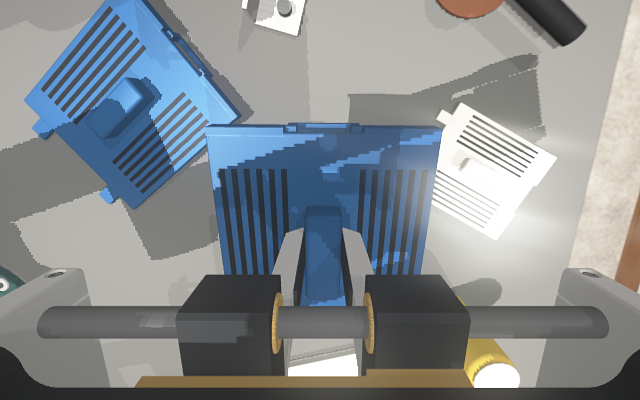

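The cover hangs in the gripper, sloping 0.11 rad (front at (325,128), rib at (322,255)). The tray centre is about (0.514, -0.197) with its long axis at 13.5°. I'll carry it there crosswise.

Request:
step_arm --steps '[{"jaw":0,"tx":-0.02,"ty":-0.002,"tz":0,"ax":0,"ay":0,"az":0},{"jaw":0,"tx":-0.06,"ty":-0.006,"tz":0,"ax":0,"ay":0,"az":-0.03},{"jaw":0,"tx":-0.1,"ty":-0.01,"tz":0,"ax":0,"ay":0,"az":-0.06},{"jaw":0,"tx":-0.14,"ty":-0.014,"tz":0,"ax":0,"ay":0,"az":-0.09},{"jaw":0,"tx":-0.18,"ty":-0.018,"tz":0,"ax":0,"ay":0,"az":-0.11},{"jaw":0,"tx":-0.22,"ty":-0.021,"tz":0,"ax":0,"ay":0,"az":-0.13},{"jaw":0,"tx":-0.26,"ty":-0.025,"tz":0,"ax":0,"ay":0,"az":-0.15},{"jaw":0,"tx":-0.3,"ty":-0.029,"tz":0,"ax":0,"ay":0,"az":-0.17}]'

```text
time: 11.65
tool_pos: [0.5181, -0.0697, 0.246]
ee_rot: [3.132, -0.003, 1.75]
wrist_force: [1.0, -0.1, -1.8]
width: 0.0213
```

Request:
step_arm --steps '[{"jaw":0,"tx":-0.04,"ty":-0.009,"tz":0,"ax":0,"ay":0,"az":-0.02},{"jaw":0,"tx":-0.08,"ty":-0.018,"tz":0.02,"ax":0,"ay":0,"az":-0.04},{"jaw":0,"tx":-0.105,"ty":-0.025,"tz":0.06,"ax":0,"ay":0,"az":-0.056},{"jaw":0,"tx":-0.115,"ty":-0.027,"tz":0.1,"ax":0,"ay":0,"az":-0.056},{"jaw":0,"tx":-0.115,"ty":-0.027,"tz":0.13,"ax":0,"ay":0,"az":-0.056},{"jaw":0,"tx":-0.115,"ty":-0.027,"tz":0.14,"ax":0,"ay":0,"az":-0.056},{"jaw":0,"tx":-0.115,"ty":-0.027,"tz":0.14,"ax":0,"ay":0,"az":-0.056},{"jaw":0,"tx":-0.115,"ty":-0.027,"tz":0.14,"ax":0,"ay":0,"az":-0.056}]'

```text
time: 12.45
tool_pos: [0.5137, -0.1867, 0.1062]
ee_rot: [3.131, -0.002, 1.806]
wrist_force: [-0.0, -0.8, -1.3]
width: 0.0219
```

```bash
python3 - <<'E'
from h import *
a,d=snapshot("wrist");save("w6",a);P=cloud("wrist",d);P[d==0]=np.nan
o=get_obs();print(o["tool_pos"],o["ee_rot"])
c,s=np.cos(o["ee_rot"][2]),np.sin(o["ee_rot"][2])
q=P-o["tool_pos"];u=q[...,0]*c+q[...,1]*s;v=q[...,0]*s-q[...,1]*c;z=P[...,2]
hsv=cv2.cvtColor(a,cv2.COLOR_RGB2HSV);b=(hsv[...,0]>100)&(hsv[...,0]<125)&(hsv[...,1]>120)&(z>.05)&(z<.15)
print("cover u",np.nanpercentile(u[b],[1,99]),"v",np.nanpercentile(v[b],[1,99]))
w=(z>.009)&(z<.03)&(abs(u)<.14)&(abs(v)<.17)
for lo in np.arange(-.16,.17,.02):
    k=w&(abs(v-lo)<.01); 
    if k.sum()>3: print("v",round(lo,2),k.sum(),"u rim",np.round(np.nanpercentile(u[k],[5,50,95]),4))
k=w&(u<.07)&(u>0);print("v rims",np.round(np.nanpercentile(v[k&(v<0)],[5,50,95]),4) if (k&(v<0)).any() else 0,np.round(np.nanpercentile(v[k&(v>0)],[5,50,95]),4) if (k&(v>0)).any() else 0)
E
```

```text
[ 0.51431314 -0.1870143   0.10723311] [ 3.12973353e+00 -9.25424192e-04  1.80654959e+00]
cover u [-0.05290189  0.05873614] v [-0.06577796  0.04953901]
v -0.12 1372 u rim [-0.0733  0.0199  0.0919]
v -0.1 96 u rim [0.0918 0.093  0.0942]
v -0.08 96 u rim [0.0919 0.0929 0.0942]
v -0.06 96 u rim [0.0918 0.0929 0.0941]
v -0.04 97 u rim [0.0918 0.0933 0.0941]
v -0.02 96 u rim [0.0918 0.0929 0.0941]
v -0.0 95 u rim [0.0918 0.0932 0.0941]
v 0.02 94 u rim [0.0918 0.0925 0.0941]
v 0.04 95 u rim [0.0918 0.0931 0.0941]
v 0.06 95 u rim [0.0918 0.0932 0.0941]
v 0.08 96 u rim [0.0918 0.0928 0.0941]
v 0.1 94 u rim [0.0918 0.0928 0.094 ]
v 0.12 1325 u rim [-0.0758  0.0198  0.0924]
v 0.14 122 u rim [-0.0816  0.0079  0.0835]
v rims [-0.1283 -0.1262 -0.1256] [0.1275 0.1282 0.1303]
```

View pics/w6.png

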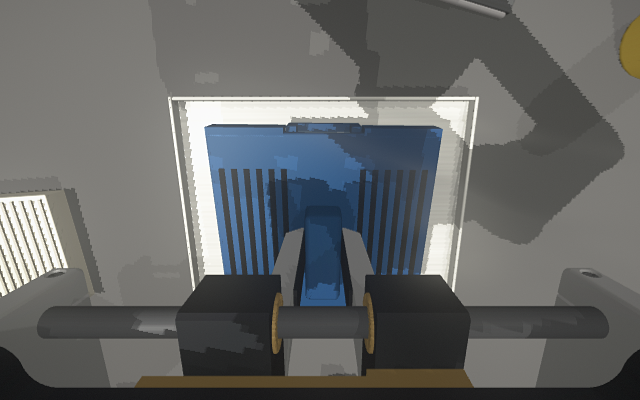

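The cover sits square inside the tray rim, with about 18 mm of room at each end and centred sideways. I'll lower it.

Request:
step_arm --steps '[{"jaw":0,"tx":0,"ty":0,"tz":0.01,"ax":0,"ay":0,"az":0},{"jaw":0,"tx":0,"ty":0,"tz":0.022,"ax":0,"ay":0,"az":0},{"jaw":0,"tx":0,"ty":0,"tz":0.034,"ax":0,"ay":0,"az":0},{"jaw":0,"tx":0,"ty":0,"tz":0.045,"ax":0,"ay":0,"az":0},{"jaw":0,"tx":0,"ty":0,"tz":0.055,"ax":0,"ay":0,"az":0},{"jaw":0,"tx":0,"ty":0,"tz":0.06,"ax":0,"ay":0,"az":0},{"jaw":0,"tx":0,"ty":0,"tz":0.06,"ax":0,"ay":0,"az":0},{"jaw":0,"tx":0,"ty":0,"tz":0.06,"ax":0,"ay":0,"az":0}]'

```text
time: 13.3
tool_pos: [0.5152, -0.1869, 0.0474]
ee_rot: [3.13, -0.001, 1.806]
wrist_force: [0.8, 0.2, -2.0]
width: 0.0221
```

Request:
step_arm --steps '[{"jaw":0,"tx":0,"ty":0,"tz":0.002,"ax":0,"ay":0,"az":0},{"jaw":0,"tx":0,"ty":0,"tz":0.004,"ax":0,"ay":0,"az":0},{"jaw":0,"tx":0,"ty":0,"tz":0.006,"ax":0,"ay":0,"az":0},{"jaw":0,"tx":0,"ty":0,"tz":0.008,"ax":0,"ay":0,"az":0},{"jaw":0,"tx":0,"ty":0,"tz":0.009,"ax":0,"ay":0,"az":0},{"jaw":0,"tx":0,"ty":0,"tz":0.009,"ax":0,"ay":0,"az":0}]'

```text
time: 13.9
tool_pos: [0.5151, -0.1868, 0.0381]
ee_rot: [3.13, -0.001, 1.806]
wrist_force: [0.2, -0.6, -1.4]
width: 0.0218
```

Request:
step_arm --steps '[{"jaw":0,"tx":0,"ty":0,"tz":0.001,"ax":0,"ay":0,"az":0},{"jaw":0,"tx":0,"ty":0,"tz":0.002,"ax":0,"ay":0,"az":0},{"jaw":0,"tx":0,"ty":0,"tz":0.003,"ax":0,"ay":0,"az":0},{"jaw":0,"tx":0,"ty":0,"tz":0.004,"ax":0,"ay":0,"az":0},{"jaw":0,"tx":0,"ty":0,"tz":0.004,"ax":0,"ay":0,"az":0}]'

```text
time: 14.4
tool_pos: [0.515, -0.1867, 0.0339]
ee_rot: [3.13, -0.001, 1.806]
wrist_force: [0.3, -0.3, -1.6]
width: 0.0218
```

Request:
step_arm --steps '[{"jaw":0,"tx":0,"ty":0,"tz":0.001,"ax":0,"ay":0,"az":0},{"jaw":0,"tx":0,"ty":0,"tz":0.002,"ax":0,"ay":0,"az":0},{"jaw":0,"tx":0,"ty":0,"tz":0.003,"ax":0,"ay":0,"az":0},{"jaw":0,"tx":0,"ty":0,"tz":0.003,"ax":0,"ay":0,"az":0}]'

```text
time: 14.8
tool_pos: [0.5152, -0.1867, 0.0316]
ee_rot: [3.13, -0.001, 1.807]
wrist_force: [-1.4, 1.2, 2.6]
width: 0.0221
```

It has touched down. I'll settle it and release.

Request:
step_arm --steps '[{"jaw":0,"tx":0,"ty":0,"tz":0.001,"ax":0,"ay":0,"az":0},{"jaw":0.3,"tx":0,"ty":0,"tz":0.001,"ax":0,"ay":0,"az":0},{"jaw":0.4,"tx":0,"ty":0,"tz":0,"ax":0,"ay":0,"az":0},{"jaw":0.5,"tx":0,"ty":0,"tz":0,"ax":0,"ay":0,"az":0},{"jaw":0.5,"tx":0,"ty":0,"tz":0,"ax":0,"ay":0,"az":0},{"jaw":0.5,"tx":0,"ty":0,"tz":0,"ax":0,"ay":0,"az":0}]'

```text
time: 15.4
tool_pos: [0.5151, -0.1867, 0.0314]
ee_rot: [3.13, -0.001, 1.807]
wrist_force: [-0.2, 0.3, 0.6]
width: 0.0467
```

Request:
step_arm --steps '[{"jaw":0.5,"tx":0,"ty":0,"tz":-0.01,"ax":0,"ay":0,"az":0},{"jaw":0.5,"tx":0,"ty":0,"tz":-0.03,"ax":0,"ay":0,"az":0},{"jaw":0.5,"tx":0,"ty":0,"tz":-0.07,"ax":0,"ay":0,"az":0},{"jaw":0.5,"tx":0,"ty":0,"tz":-0.11,"ax":0,"ay":0,"az":0},{"jaw":0.5,"tx":-0.04,"ty":0,"tz":-0.15,"ax":0,"ay":0,"az":0},{"jaw":0.5,"tx":-0.08,"ty":0,"tz":-0.2,"ax":0,"ay":0,"az":0},{"jaw":0.5,"tx":-0.1,"ty":-0.03,"tz":-0.23,"ax":0,"ay":0,"az":0},{"jaw":0.5,"tx":-0.1,"ty":-0.05,"tz":-0.23,"ax":0,"ay":0,"az":0}]'

```text
time: 16.2
tool_pos: [0.4886, -0.2997, 0.2662]
ee_rot: [3.125, 0.006, 1.806]
wrist_force: [0.9, 0.2, -0.6]
width: 0.0471
```

```bash
python3 - <<'E'
from h import *
o=get_obs();print(o["time"],o["tool_pos"],o["wrist_force"])
a,d=snapshot("wrist");save("w7",a);P=cloud("wrist",d);P[d==0]=np.nan
t,_=snapshot("top")
th=1.806;c,s=np.cos(th),np.sin(th)
q=P-np.array([.514,-.197,0]);u=q[...,0]*c+q[...,1]*s;v=q[...,0]*s-q[...,1]*c;z=P[...,2]
hsv=cv2.cvtColor(a,cv2.COLOR_RGB2HSV);b=(hsv[...,0]>100)&(hsv[...,0]<125)&(hsv[...,1]>120)&(abs(u)<.13)&(abs(v)<.13)&(z<.1)
print("u",np.nanpercentile(u[b],[1,99]),"v",np.nanpercentile(v[b],[1,99]))
k=b&(abs(v)>.02)&(abs(v)<.06)
for uu in np.arange(-.06,.09,.02):
    m=k&(abs(u-uu)<.005); print(round(uu,2),np.round(np.nanmedian(z[m]),4) if m.any() else 0)
r=b&(z>.034);print("rib",np.nanmedian(u[r]),np.nanmedian(v[r]))
save("fin",np.vstack([a,t])[::1]); cv2.imwrite("pics/fin.png",cv2.resize(cv2.imread("pics/fin.png"),(480,600),interpolation=cv2.INTER_AREA))
E
```

```text
16.2 [ 0.48856776 -0.29970831  0.26620926] [ 0.88015357  0.21684414 -0.55835447]
u [-0.03360613  0.07944357] v [-0.06622087  0.05962709]
-0.06 0
-0.04 0.016
-0.02 0.0163
0.0 0.0195
0.02 0.0211
0.04 0.0232
0.06 0.0256
0.08 0.0273
rib 0.00693072234150302 -0.002716969339118698
```

View pics/fin.png

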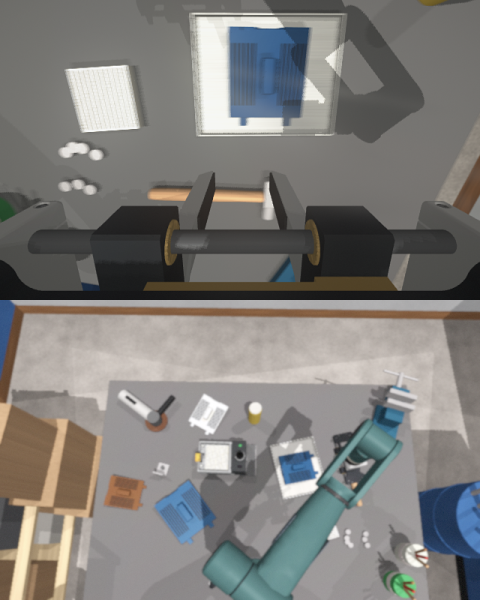

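The final view shows the cover rib-up inside the tray, with its rib at (268,75) in the upper picture, and the blower flat and open at (222,457) in the lower one. I'm handing in.

Request:
step_arm --steps '[{"jaw":0.5,"tx":0,"ty":0,"tz":0,"ax":0,"ay":0,"az":0},{"jaw":0.5,"tx":0,"ty":0,"tz":0,"ax":0,"ay":0,"az":0}]'

```text
time: 16.5
tool_pos: [0.4866, -0.2988, 0.265]
ee_rot: [3.126, 0.004, 1.803]
wrist_force: [0.1, -0.2, 0.4]
width: 0.0472
```

```bash
python3 -c "
from bench import *
print(close_job())"
```

```text
the job is handed in; nothing more can be done
None
```

The blower is open and its blue filter cover lies rib up in the metal tray. I handed the job in at 16.5 s; the hand-in gives no verdict.

- **Tab:** I pressed it with closed fingers, reading at most about 14 N at the wrist. The blower slid about 7.5 mm back against the steel angle, and the cover's front sprang up by about 15 mm.
- **Cover:** I drew it 28 mm forward by the rib, and the blower stayed put. With its lugs clear of the hood, I lifted it level, carried it to the tray and set it down at about 3 N.
- **Last checks:** The cover's origin is about 7 mm from the tray centre and about 13 mm above the tray's underside. It slopes about 0.11 rad, as it should on a flat floor. The last pictures show the blower flat and the gripper clear of everything.
- **Not measured:** I judged that the spray can, hammer and bracket had not moved only by eye from those pictures.
- **Disagreed:** The early rectangle fits on the top picture gave impossible sizes, so I left them out and used wrist-camera measurements and the picture corners of the tray instead. My first two move calls were refused for missing fields and moved nothing.

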